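# Test the tightened lid hinge of the red-grip screw box

## Task

The hinge of the green screw box with the red grip has just been tightened. Take hold of the red grip, raise that lid gently to about 45 degrees, let go and move clear, so that the lid stands there by itself and shows that the hinge holds. Leave the box with the blue grip shut.

Things in the scene. Friction and masses are not known exactly. Their poses are not given: they have to be found in the camera images.
- red_grip (a point): Centre of the red grip bar, 16 mm thick, 100 mm long (90 mm free between steel brackets), 30 mm above the lid's top along its front edge; 131 mm above the bench when shut. Open air in front of it; a wire handle 4 mm lower is 67 mm behind it. Turns with the lid: y along the bar; when shut x runs level to the box's back, z up. The hinge line, parallel to y, lies at x +137, z -44 mm in this frame.
- red_box_lid (a joint): Lid angle of the box to test, rad: 0 shut, grows as the front edge rises and the lid swings away from the robot; stop at 1.83. Starts shut, unlatched. Friction hinge of 0.6 N m: lifting at the grip takes 5 to 8 N and the lid stays where it is left. The bar may turn between the fingers.
- blue_grip (a point): Centre of the blue grip bar of the other box; sizes and axes as red_grip. Both boxes are dark green sheet steel, 140 mm front to back, 244 mm wide, 101 mm high to the lid's top, screwed to the bench, fronts to the robot within 0.45 rad, side by side; which is left or right varies.
- blue_box_lid (a joint): Lid angle of the other box, rad: 0 shut. Its hinge is slack. It starts shut and has to stay shut.

How it is judged:
By the outcome, as a careful person would: the job done as asked, in the order asked, and still so for the second after the job is handed in, with the robot touching nothing.
It also fails if it takes over 35 s, if anything falls off the work surface, if the arm or the gripper's body presses on something with over 40 N, if the wrist force passes 120 N, or if a joint passes its speed limit or range.

## Robot

A 7-joint arm with a two-finger parallel gripper is mounted at the origin on the work surface; the furniture and walls round the work are solid. World frame = base frame: x ahead of the robot, y to its left, z up, the work surface at z = 0. Lengths are in m, angles in rad, forces in N, time in s.
With the tool pointing down it reaches from about 0.4 to 0.85 m from the base axis. Payload 4.5 kg.
Tool frame: the origin (TCP) lies at the very end of the fingers, on their centre line; the grasp point (between the pads) lies 19 mm behind it; z points along the fingers, y is the direction in which the jaws open and shut (so a half turn about z gives the same grasp; the last joint's range is limited). The gripper opens to 85 mm and grips with 20 to 120 N. Pads are 22 mm wide; open, the fingers measure 114 mm over their backs; the gripper's body (76 mm by 85 mm) begins 54 mm behind the grasp point. The pads swing forward as they close: fully open they stand 13 mm farther back than shut.
Start: joints at [1.21, 0.689, -0.195, 1.565, 0.157, 0.902, -0.215], TCP at [0.24, -0.577, 0.231] pointing down, gripper open.
Joint ranges: [-3.01, 3.01], [-0.46, 2.08], [-1.47, 1.51], [0.13, 2.56], [-1, 4.14], [0.04, 2.09], [-2.66, 2.66]. Speed limits (rad/s): [2.57, 2.57, 3.14, 3.14, 3.14, 3.14, 3.14].

## Interface

Orientations are given as a unit quaternion [w, x, y, z].
In Python, from rig import * gives the robot as it stands.
- The arm moves only by the shell command python3 -m inch 'ROWS' [FORCE]. ROWS is JSON, a list of rows, each a list of 5 numbers: the shift along the tool's x, y, z in cm, then the turn about the tool's z in rad, then the opening, from 0 (shut) to 1 (fully open). In form: [[tx, ty, tz, turn, grip], ...]. A call has 1 to 20 rows; each row is the pose to reach, as a shift and turn from the pose commanded when the call began, along the tool's axes at that moment; what a row does not reach only later rows make up. A row lasts 1/8 s, in which the tool goes at most 62.5 mm and 10.7 degrees, less where a joint would pass 70% of its speed; a pose out of reach is approached as far as the arm can. A call with a gripper value outside its range is refused whole. The fingers move at their own pace and stop on an object; FORCE is the grip in N (left out, the last holds). Time passes only in rows, so rows that repeat a pose let the fingers close. It gives the time, the measured TCP pose, the force and the opening at its end, in the units of the state.
- get_obs(): the state, without advancing time (a new reading comes with each control period).
- grab_frame(name): name is "scene" or "top"; returns the picture (420x560x3 uint8, red, green, blue); there is no depth.
- camera_params(name): a dict with "K" (3x3 intrinsics, pixels), "dist_coeffs" ([k1, k2, p1, p2, k3] as OpenCV has them; the pictures are not rectified), "rvec" (rotation vector, rad) and "tvec" (3), from world to camera coordinates, as OpenCV has them. Camera axes: x right, y down, z forward; pixel columns grow to the right and rows downward; lengths in m; the calibration is good to about 2 mm. A picture is of the moment at which its call begins. camera_params takes no time and is no camera call.
- hand_in(): hands the job in, once; it reports no verdict.
Trained networks look in the newest picture that a camera, given by its name, has taken for a name from the list of things; names that differ only in an ending like _2 or _b are one class to them, and where a whole thing is asked for, a point or a joint stands for the part that bears it (a point fixed in the world has none). Each returns a list of dicts, best first, with "confidence" (0 to 1); they miss things now and then, are a little off and sometimes report something else, mostly with a low value. They report only what shows in the picture. A call takes as long as a camera call.
- boxes_of(name, camera): "at" ([x, y, z] in m, in the coordinates of the camera as it stood for that picture, good to about 4 mm: the middle of the surface that is visible of it).
The state is a dict: "t": time; "qpos": joint angles; "joint_velocities": joint speeds; "joint_torque": joint torques, N m; "eef_pos": TCP position; "ee_rot": TCP orientation; "wrist_force": force on the tool from outside, world axes, zero at the start; "moment": the same for the moment, N m; "finger_gap": opening from 0.0 (shut) to 1.0 (fully open).
Only numpy, scipy, OpenCV 4.12 (cv2) and the standard library are available. Lean on these libraries where they do the work, as an engineer would, in place of code of your own. Each camera call takes 0.05 s, during which the arm holds its last target. There are 200 camera calls.

## Working session

There is one attempt and no reset: what is moved stays moved. The work goes in short steps, Python scripts to look and compute and a shell command to move; the robot and the scene stay as the last step left them, time stands still between calls to the robot, and variables do not carry over. Pictures are saved under pics/ and viewed, about 8 in all and at most 12, crops included, and the job is handed in when it is done.

```bash
mkdir -p pics
cat > h.py <<'E'
from rig import *
import numpy as np, cv2
from scipy.spatial.transform import Rotation as R
def w(c,p):
    P=camera_params(c); M=cv2.Rodrigues(np.array(P["rvec"],float))[0]
    return M.T@(np.array(p)-np.array(P["tvec"]).ravel())
def px(c,p):
    P=camera_params(c); return cv2.projectPoints(np.array([p],float),np.array(P["rvec"],float),np.array(P["tvec"],float),np.array(P["K"],float),np.array(P["dist_coeffs"],float))[0].ravel()
def save(c,n): cv2.imwrite(f"pics/{n}.png",grab_frame(c)[:,:,::-1])
def tool():
    o=get_obs(); q=o["ee_rot"]; return np.array(o["eef_pos"]),R.from_quat([q[1],q[2],q[3],q[0]])
E
python3 - <<'E'
from h import *
o=get_obs();print({k:np.round(v,3) for k,v in o.items()})
print(tool()[1].as_matrix().round(3))
for c in("scene","top"):
    save(c,c+"1")
    for n in("red_grip","blue_grip"):
        for d in boxes_of(n,c)[:3]: print(c,n,d["confidence"],w(c,d["at"]).round(4),px(c,w(c,d["at"])).round())
E
```

```text
{'t': np.float64(0.0), 'qpos': array([ 1.21 ,  0.69 , -0.195,  1.566,  0.157,  0.902, -0.215]), 'joint_velocities': array([-0.001, -0.001,  0.001,  0.001, -0.001, -0.001,  0.   ]), 'joint_torque': array([ 1.0000e-03, -5.3961e+01, -1.2670e+00, -1.5855e+01,  9.0000e-03,
        1.0000e-02,  0.0000e+00]), 'eef_pos': array([ 0.24 , -0.576,  0.23 ]), 'ee_rot': array([-0.001,  0.981,  0.196, -0.   ]), 'wrist_force': array([ 0.146, -0.182,  0.239]), 'moment': array([ 0.02 , -0.011,  0.007]), 'finger_gap': np.float64(0.997)}
[[ 0.923  0.385 -0.001]
 [ 0.385 -0.923  0.002]
 [-0.    -0.002 -1.   ]]
scene red_grip 0.66 [ 0.4936 -0.2504  0.0992] [343. 200.]
scene blue_grip 0.57 [0.5014 0.2413 0.0998] [245. 287.]
top red_grip 0.97 [ 0.4972 -0.2753  0.0973] [414. 243.]
top red_grip 0.15 [0.5083 0.2209 0.101 ] [179. 232.]
top blue_grip 0.73 [0.5121 0.2204 0.0994] [180. 230.]
```

Run:
```python
import cv2,numpy as np
a=cv2.imread("pics/scene1.png");b=cv2.imread("pics/top1.png")
cv2.imwrite("pics/s1.png",a)
b=b[150:330,320:520];cv2.imwrite("pics/t1c.png",cv2.resize(b,None,fx=3,fy=3,interpolation=cv2.INTER_CUBIC))
```

```text
(no output)
```

View pics/scene1.png

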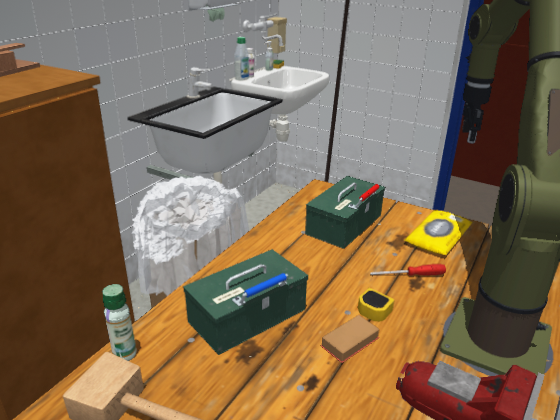

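View pics/top1.png

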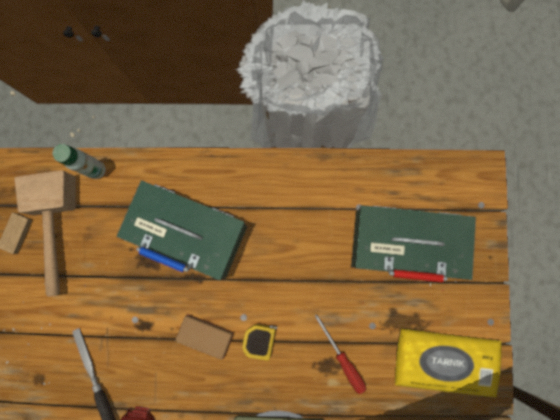

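The scene picture shows the box with the red grip at the far right (bar at about 370,191) and the blue one nearer (265,285). In the top view the red bar runs from about (391,271) to (446,279), and the wire handle is at about (418,241), behind it. The detections agree on which box is which. Next I'll locate the bar by colour.

```bash
cat >> h.py <<'E'
def redbar(c,img,roi):
    x0,y0,x1,y1=roi; h=cv2.cvtColor(img,cv2.COLOR_RGB2HSV)
    m=((h[...,0]<6)|(h[...,0]>172))&(h[...,1]>150)&(h[...,2]>80)
    k=np.zeros_like(m);k[y0:y1,x0:x1]=m[y0:y1,x0:x1]
    n,l,s,_=cv2.connectedComponentsWithStats(k.astype(np.uint8)); i=1+np.argmax(s[1:,4])
    p=np.argwhere(l==i)[:,::-1].astype(float); ctr=p.mean(0); u=np.linalg.svd(p-ctr,full_matrices=False)[2][0]
    t=(p-ctr)@u; mid=ctr+u*(t.max()+t.min())/2
    return mid,ctr+u*t.min(),ctr+u*t.max(),len(p)
def ray(c,uv):
    P=camera_params(c);M=cv2.Rodrigues(np.array(P["rvec"],float))[0]
    n=cv2.undistortPoints(np.array([[uv]],float),np.array(P["K"],float),np.array(P["dist_coeffs"],float)).ravel()
    return -M.T@np.array(P["tvec"]).ravel(), M.T@np.array([*n,1])
def atz(c,uv,z):
    o,d=ray(c,uv); return o+d*(z-o[2])/d[2]
E
python3 - <<'E'
from h import *
for c,roi in(("top",(370,255,470,300)),("scene",(350,180,390,210))):
    im=cv2.imread(f"pics/{c}1.png")[:,:,::-1]
    m,a,b,n=redbar(c,im,roi); print(c,n,m.round(1),a.round(),b.round())
    A,B,C=[atz(c,q,.134) for q in(a,b,m)]; d=A-B; print(C.round(4),np.linalg.norm(d).round(4),d.round(3))
# lid front edge corners (top view, z=.101): orientation
for q in((355,268),(472,279),(359,207),(475,216)): print(atz("top",q,.101).round(3))
p,r=tool();print(ray("top",(0,0))[0],ray("scene",(0,0))[0])
E
```

```text
top 367 [418.5 275.5] [394. 272.] [443. 279.]
[ 0.4296 -0.2745  0.134 ] 0.1001 [0.01 0.1  0.  ]
scene 114 [369.1 191.8] [378. 185.] [360. 199.]
[ 0.4268 -0.2732  0.134 ] 0.1111 [-0.009 -0.111  0.   ]
[ 0.442 -0.152  0.101]
[ 0.424 -0.396  0.101]
[ 0.57  -0.159  0.101]
[ 0.556 -0.404  0.101]
[ 0.4421612  -0.02391323  1.03669961] [0.00516568 0.9453088  0.76408098]
```

Bar centre is about (0.428, -0.274, 0.131), found from both cameras (3 mm apart). Box yaw is about -0.08 rad. First move: hover above the bar, turn so the jaws lie across it, and part-close them.

```bash
python3 -m inch '[[2,-1.4,0,-0.1,0.6],[6,-4.2,0,-0.25,0.6],[10,-7,0,-0.4,0.6],[14,-9.9,0,-0.55,0.6],[18,-12.7,0,-0.7,0.6],[22,-15.6,0,-0.85,0.6],[26,-18.4,0,-1.0,0.6],[28.5,-20.1,0,-1.1,0.6],[29.1,-20.6,0,-1.1,0.6],[29.1,-20.6,0,-1.1,0.6],[29.1,-20.6,0,-1.1,0.6]]' 30
python3 - <<'E'
from h import *
p,r=tool();print(p,r.as_matrix().round(3),get_obs()["finger_gap"])
d=np.array([.428,-.274,.131+.005-.019])-p; print("shift tool cm",(r.inv().apply(d)*100).round(2))
a,b=grab_frame("scene"),grab_frame("top")
f=lambda q:cv2.resize(q,(400,400),interpolation=cv2.INTER_CUBIC)[:,:,::-1]
cv2.imwrite("pics/hov.png",np.hstack([f(a[110:250,290:430]),f(b[180:320,350:490])]))
E
```

```text
t: 1.68
eef_pos: [0.4287, -0.2766, 0.2311]
ee_rot: [0.0, 0.735, 0.678, -0.001]
wrist_force: [-0.7, -0.4, 0.9]
finger_gap: 0.601
[ 0.42866955 -0.27656694  0.23113268] [[ 0.08   0.997 -0.001]
 [ 0.997 -0.08  -0.001]
 [-0.001 -0.001 -1.   ]] 0.6014459036271413
shift tool cm [ 0.26 -0.08 11.41]
```

View pics/hov.png

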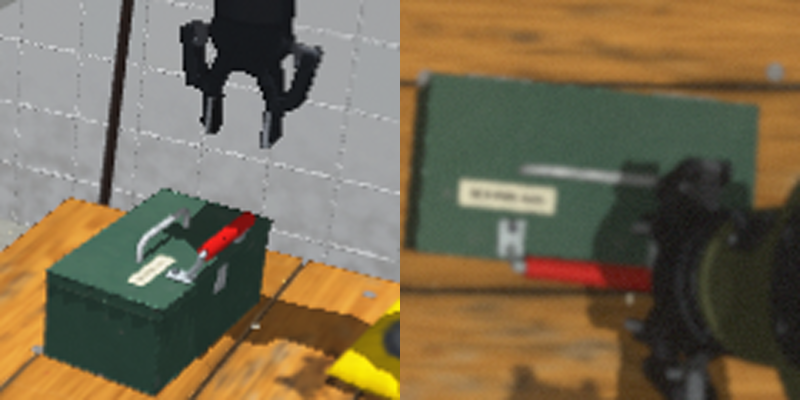

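The hover is right. In the scene crop the open jaws stand across the bar (240,235), and in the top crop the gripper covers its right half, with the jaws in front of and behind it. Now descend and close gently.

```bash
python3 -m inch '[[0.2,0,2,0,0.6],[0.2,0,4.5,0,0.6],[0.2,0,7,0,0.6],[0.2,0,9.5,0,0.6],[0.2,0,11,0,0.6],[0.2,0,11.4,0,0.6],[0.2,0,11.4,0,0.6]]' && python3 -m inch '[[0,0,0,0,0.4],[0,0,0,0,0.28],[0,0,0,0,0.1],[0,0,0,0,0.1],[0,0,0,0,0.1],[0,0,0,0,0.1]]' 25; python3 -c "
from h import *
o=get_obs();print(o['wrist_force'],o['moment'],tool()[0])"
```

```text
t: 2.65
eef_pos: [0.4302, -0.2731, 0.1176]
ee_rot: [0.0, 0.734, 0.68, 0.0]
wrist_force: [0.3, 0.0, -0.3]
finger_gap: 0.601
t: 3.4
eef_pos: [0.4291, -0.273, 0.1178]
ee_rot: [-0.0, 0.734, 0.68, -0.001]
wrist_force: [-3.1, 1.2, 4.2]
finger_gap: 0.176
[-3.12662169  1.17120028  4.24834305] [0.11289667 0.54452731 0.02536076] [ 0.42909086 -0.27295946  0.11775035]
```

Gripped at 15 mm opening, with only about 3 N sideways, so it's centred. I'll lift along the arc to 20° first, then check.

```bash
python3 -m inch '[[0,0.09,-0.3,0,0.1],[0,0.2,-0.6,0,0.1],[0,0.44,-1.18,0,0.1],[0,0.69,-1.75,0,0.1],[0,0.97,-2.31,0,0.1],[0,1.28,-2.86,0,0.1],[0,1.61,-3.4,0,0.1],[0,1.96,-3.92,0,0.1],[0,2.33,-4.42,0,0.1],[0,2.33,-4.42,0,0.1],[0,2.33,-4.42,0,0.1]]' 25
python3 - <<'E'
from h import *
o=get_obs();print(o['wrist_force'],o['moment'],tool()[1].as_matrix()[2].round(3))
a,b=grab_frame("scene"),grab_frame("top")
f=lambda q:cv2.resize(q,(400,400),interpolation=cv2.INTER_CUBIC)[:,:,::-1]
cv2.imwrite("pics/l20.png",np.hstack([f(a[110:250,290:430]),f(b[180:320,350:490])]))
E
```

```text
t: 4.78
eef_pos: [0.4507, -0.2746, 0.1621]
ee_rot: [-0.001, 0.734, 0.68, -0.002]
wrist_force: [-9.2, -0.1, 1.6]
finger_gap: 0.172
[-9.21289222 -0.0517206   1.59065418] [ 0.04373647  1.92801081 -0.00456506] [-0.001 -0.005 -1.   ]
```

View pics/l20.png

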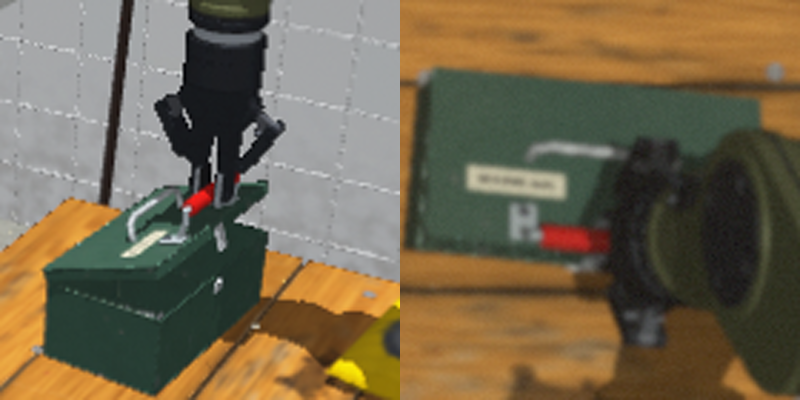

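The lid is up about 20°, with the bar still between the pads in both crops. There's about 9 N pulling toward the robot, so I'll trim the path 1 mm that way and continue to 45°.

```bash
python3 -m inch '[[0,0.3,-0.49,0,0.1],[0,0.71,-0.96,0,0.1],[0,1.15,-1.41,0,0.1],[0,1.61,-1.84,0,0.1],[0,2.08,-2.25,0,0.1],[0,2.57,-2.64,0,0.1],[0,3.08,-3.01,0,0.1],[0,3.61,-3.36,0,0.1],[0,4.14,-3.68,0,0.1],[0,4.69,-3.98,0,0.1],[0,4.69,-3.98,0,0.1],[0,4.69,-3.98,0,0.1]]' 25
python3 - <<'E'
from h import *
o=get_obs();print(o['wrist_force'],o['moment'],tool()[1].as_matrix()[2].round(3))
a,b=grab_frame("scene"),grab_frame("top")
f=lambda q:cv2.resize(q,(400,400),interpolation=cv2.INTER_CUBIC)[:,:,::-1]
cv2.imwrite("pics/l45.png",np.hstack([f(a[110:250,290:430]),f(b[180:320,350:490])]))
E
```

```text
t: 6.38
eef_pos: [0.4952, -0.2781, 0.2033]
ee_rot: [-0.003, 0.734, 0.679, -0.004]
wrist_force: [-15.9, 2.4, 16.7]
finger_gap: 0.173
[-15.867466     2.41236354  16.71840006] [0.45783673 3.67207124 0.01085609] [-0.002 -0.009 -1.   ]
```

View pics/l45.png

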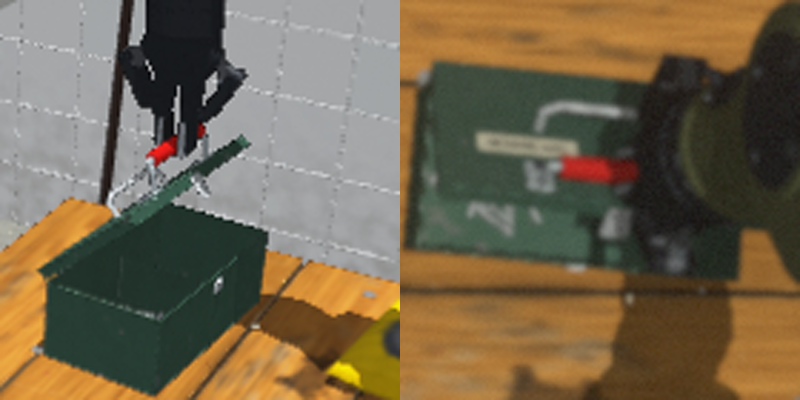

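The lid is at about 44° with the bar held. The residual force is about 22 N, radial toward the hinge. I'll relieve that before letting go.

```bash
python3 -m inch '[[0,0,-0.15,0,0.1],[0,0.05,-0.3,0,0.1],[0,0.05,-0.3,0,0.1],[0,0.05,-0.3,0,0.1]]' 20
```

```text
t: 6.98
eef_pos: [0.498, -0.2783, 0.2051]
ee_rot: [-0.001, 0.734, 0.68, -0.002]
wrist_force: [-9.4, -0.3, 3.1]
finger_gap: 0.172
```

```bash
python3 -m inch '[[0,-0.1,0,0,0.17],[0,-0.1,0,0,0.25],[0,-0.1,0,0,0.35],[0,-0.1,0,0,0.45],[0,-0.1,0,0,0.6],[0,-0.1,0,0,0.6],[0,-0.1,0,0,0.6]]'
python3 - <<'E'
from h import *
a,b=grab_frame("scene"),grab_frame("top")
f=lambda q:cv2.resize(q,(400,400),interpolation=cv2.INTER_CUBIC)[:,:,::-1]
cv2.imwrite("pics/rel.png",np.hstack([f(a[110:250,290:430]),f(b[180:320,350:490])]))
E
```

```text
t: 7.85
eef_pos: [0.4995, -0.2781, 0.2043]
ee_rot: [0.0, 0.733, 0.68, 0.0]
wrist_force: [0.5, -0.6, 0.0]
finger_gap: 0.601
```

View pics/rel.png

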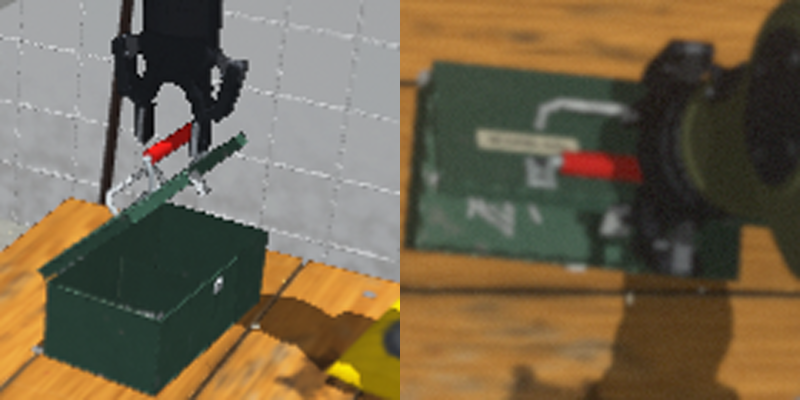

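The jaws are open on both sides of the bar (scene crop 170,145), the wrist force is zero, and the lid stays up. Next: straight up, then back toward the robot.

```bash
python3 -m inch '[[0,0,-1,0,0.6],[0,0,-2.5,0,0.6],[0,0,-5,0,0.6],[0,0,-8,0,0.6],[0,0,-11,0,0.6],[0,-2,-13,0,0.6],[0,-5,-14,0,0.6],[-3,-8,-14,0,0.6],[-7,-10,-14,0,0.6],[-11,-11,-14,0,0.6],[-14,-11,-14,0,0.6],[-14,-11,-14,0,0.6],[-14,-11,-14,0,0.6],[-14,-11,-14,0,0.6],[-14,-11,-14,0,0.6]]'
python3 - <<'E'
from h import *
a,b=grab_frame("scene"),grab_frame("top")
f=lambda q:cv2.resize(q,(400,400),interpolation=cv2.INTER_CUBIC)[:,:,::-1]
cv2.imwrite("pics/end.png",np.hstack([f(a[110:310,170:430]),f(b[150:320,90:490])]))
for c,im,roi in(("top",b,(370,215,470,300)),("scene",a,(325,130,390,200))):
    try: m=redbar(c,im,roi); print(c,m)
    except Exception as e: print(c,e)
y=np.array([.08,.997,0]);x=np.array([.997,-.08,0]);H=np.array([.428,-.274,.087])+.137*x
for t in (35,40,45,50):
    s=np.radians(t); p=H+x*(-.137*np.cos(s)+.044*np.sin(s))+np.array([0,0,.137*np.sin(s)+.044*np.cos(s)])
    print(t,px("top",p).round(1),px("scene",p).round(1))
E
```

```text
t: 9.82
eef_pos: [0.3795, -0.4085, 0.3446]
ee_rot: [0.0, 0.733, 0.68, 0.0]
wrist_force: [-0.5, 1.5, -0.8]
finger_gap: 0.598
top (array([433.15440972, 238.80397698]), array([406.24092386, 236.35371314]), array([460.06789558, 241.25424082]), 445)
scene (array([350.51500297, 158.82157191]), array([359.9441501 , 152.91090398]), array([341.08585584, 164.73223984]), 111)
35 [430.3 250.2] [355.4 165.4]
40 [431.8 244.5] [352.4 162.1]
45 [433.3 238.4] [349.1 159.2]
50 [434.6 232.1] [345.8 156.5]
```

View pics/end.png

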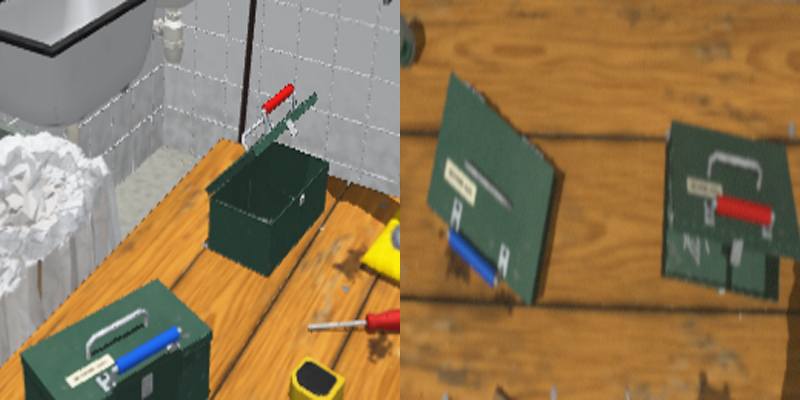

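The red lid stands free at about 44–45° in both views (bar at top 433,239 and scene 350.5,159). The blue box is shut and the gripper is clear. Handing in.

```bash
python3 -c "
from rig import *
print(hand_in())"
```

```text
the job is handed in; nothing more can be done
None
```

I gripped the red bar, raised the lid along its hinge arc, let go and moved clear. The job was handed in just under 10 s on the robot's clock, against the 35 s limit.

- **Lid angle:** about 2 s after release, the bar's position matched a lid angle of about 45° in the top camera and about 43–45° in the scene camera. The lid was standing by itself.
- **Blue box:** it was never approached and looks shut in the last picture.
- **Robot clear:** the wrist force read about zero on release, and the gripper ended well away from the box.
- **Forces:** the highest reading I saw was about 23 N at the wrist, near the end of the lift. It was mostly a push toward the hinge, and I eased it before letting go. I only read the force at the end of each move.
- **Disagreements:** the two cameras placed the bar 3 mm apart before the grasp, and no check failed.

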